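Cull the misshapen rotor plugs

ROBOT

A 6-joint arm with a two-finger parallel gripper is mounted at the origin on the work surface. World frame = base frame: x ahead of the robot, y to its left, z up, the work surface at z = 0. Lengths are in m, angles in degrees, forces in N, time in s.
With the tool pointing down it reaches from about 0.25 to 0.725 m from the base axis. Payload 9.7 kg.
Tool frame: the origin (TCP) lies at the very end of the fingers, on their centre line; the grasp point (between the pads) lies 19 mm behind it (bot.grip_point_offset is the distance from the TCP to the grasp point, in m); y points along the fingers, x is the direction in which the jaws open and shut, and the axes are right-handed (so a half turn about y gives the same grasp; the last joint's range is limited). The gripper opens to 85 mm and grips with 20 to 120 N. Pads are 22 mm wide; open, the fingers measure 114 mm over their backs; the gripper's body (76 mm by 85 mm) begins 54 mm behind the grasp point. The pads swing forward as they close: fully open they stand 13 mm farther back than shut.
Start: joints at [-76.719, 4.979, 10.078, 95.1, 0, 90], TCP at [0.126, -0.535, 0.231] pointing down, gripper open.
Joint ranges: [-179.16, 179.16], [-48.56, 103.87], [-65.8, 70.77], [-126.05, 130.52], [-82.76, 87.17], [-180, 180]. Speed limits (degrees/s): [127.2, 127.2, 147.25, 180, 180, 180].

INTERFACE

Orientations are given as [roll, pitch, yaw] about the fixed x, y, z axes, in that order (R = Rz(yaw) Ry(pitch) Rx(roll)).
In Python, from workcell import bot gives the robot as it stands.
- The arm moves only by the shell command python3 -m inch 'ROWS' [FORCE]. ROWS is JSON, a list of rows, each a list of 3 entries, a list of its own where there are three numbers: the shift along the tool's x, y, z in mm, then the turn, a rotation vector about the tool's x, y, z in rad, then the finger opening in mm, from 0 to 85.4. In form: [[[x, y, z], [ax, ay, az], grip], ...]. A call has 1 to 20 rows; each row is the pose to reach, as a shift and turn from the pose measured when the call began, along the tool's axes at that moment; what a row does not reach only later rows make up. A row lasts 1/10 s, in which the tool goes at most 50 mm and 8.59 degrees, less where a joint would pass 70% of its speed; a pose out of reach is approached as far as the arm can. A call with a gripper value outside its range is refused whole. The fingers move at their own pace and stop on an object; FORCE is the grip in N (left out, the last holds). Time passes only in rows, so rows that repeat a pose let the fingers close. It gives the time, the measured TCP pose, the force and the opening at its end, in the units of the state.
- bot.get_obs(): the state, without advancing time (a new reading comes with each control period).
- bot.camera(name): name is "scene" or "side" or "wrist"; returns a dict with "frame" (420x560x3 uint8, red, green, blue), "mtx" (3x3 intrinsics, pixels), "origin" and "orientation" of the camera in the world. Camera axes: x right, y down, z forward; pixel columns grow to the right and rows downward; lengths in m; the calibration is good to about 2 mm. The wrist camera is an equidistant fisheye: a pixel r from the principal point sees the ray r / f radians off the axis. A picture is of the moment at which its call begins. There is no depth.
- bot.job_done(): hands the job in, once; it reports no verdict.
Trained networks look in a picture, given as the dict that the camera call returned (one of the last four; its "shot" number tells which), for a name from the list of things; names that differ only in an ending like _2 or _b are one class to them, and where a whole thing is asked for, a point or a joint stands for the part that bears it (a point fixed in the world has none). Each returns a list of dicts, best first, with "confidence" (0 to 1); they miss things now and then, are a little off and sometimes report something else, mostly with a low value. They report only what shows in the picture. A call takes as long as a camera call. They do not tell look-alikes from the thing itself.
- bot.search_frame(picture, name): "box" ([left, top, right, bottom] in pixels, round what is visible of it).
- bot.cut_out(picture, name): "region" (420x560 bool, what is visible of it) and "box" ([left, top, right, bottom] in pixels, round what is visible of it).
The state is a dict: "time": time; "q": joint angles; "qd": joint speeds; "joint_efforts": joint torques, N m; "ee_pos": TCP position; "tcp_rot": TCP orientation; "wrist_force": force on the tool from outside, world axes, zero at the start; "torque": the same for the moment, N m; "opening": finger opening in m.
Only numpy, scipy, OpenCV 4.12 (cv2) and the standard library are available. Lean on these libraries where they do the work, as an engineer would, in place of code of your own. Each camera call takes 0.05 s, during which the arm holds its last target. There are 200 camera calls.

TASK

Among the blue adapter plugs standing on the grey mat, three are misshapen (one short, one bent, one chipped): push each of these gently along the bench, still standing, until it is wholly inside one of the two red cull bays (either bay will do). Do not lift, grip hard or ram the misshapen plugs, and leave the four sound plugs, the amber vial and everything else where they stand.

Things in the scene. Friction and masses are not known exactly. Their poses are not given: they have to be found in the camera images.
- sound_0: SOUND (leave alone): blue plastic adapter plug standing on a round foot (50 mm across, 16 mm high, then a cone to a 30 mm wide stem at 24 mm height), about 100 g; straight full stem, 54 mm tall overall. Origin: centre of the foot's underside; z up along the plug when it stands true.
- sound_1: SOUND (leave alone): blue plastic adapter plug standing on a round foot (50 mm across, 16 mm high, then a cone to a 30 mm wide stem at 24 mm height), about 100 g; straight full stem, 54 mm tall overall. Origin: centre of the foot's underside; z up along the plug when it stands true.
- sound_2: SOUND (leave alone): blue plastic adapter plug standing on a round foot (50 mm across, 16 mm high, then a cone to a 30 mm wide stem at 24 mm height), about 100 g; straight full stem, 54 mm tall overall. Origin: centre of the foot's underside; z up along the plug when it stands true.
- sound_3: SOUND (leave alone): blue plastic adapter plug standing on a round foot (50 mm across, 16 mm high, then a cone to a 30 mm wide stem at 24 mm height), about 100 g; straight full stem, 54 mm tall overall. Origin: centre of the foot's underside; z up along the plug when it stands true.
- short_plug: MISFIT: blue plastic adapter plug standing on a round foot (50 mm across, 16 mm high, then a cone to a 30 mm wide stem at 24 mm height), about 100 g; its stem is too short, only 32 mm tall overall. Origin: centre of the foot's underside; z up along the plug when it stands true.
- bent_plug: MISFIT: blue plastic adapter plug standing on a round foot (50 mm across, 16 mm high, then a cone to a 30 mm wide stem at 24 mm height), about 100 g; its stem leans 29 degrees off the foot's axis towards +x of the plug, about 55 mm tall; its top leans out to 24 mm from the axis, so not beyond the foot. Origin: centre of the foot's underside; z up along the plug when it stands true.
- chipped_plug: MISFIT: blue plastic adapter plug standing on a round foot (50 mm across, 16 mm high, then a cone to a 30 mm wide stem at 24 mm height), about 100 g; half of its stem is broken away above 26 mm, leaving a sliver 10 mm thick on its +x side, 54 mm tall. Origin: centre of the foot's underside; z up along the plug when it stands true.
- bay_left: cull bay at the left (+y) end of the batch: a red U-shaped rail, 22 mm high and 8 mm thick, fixed to the bench round a pink patch flush with the bench, clear inside 190 mm (its x) by 130 mm (its y). Its open mouth is the whole -y side of its own frame, facing the batch; there is no sill. Origin: centre of the pink patch on the bench.
- bay_right: cull bay at the right (-y) end of the batch: a red U-shaped rail, 22 mm high and 8 mm thick, fixed to the bench round a pink patch flush with the bench, clear inside 190 mm (its x) by 130 mm (its y). Its open mouth is the whole +y side of its own frame, facing the batch; there is no sill. Origin: centre of the pink patch on the bench.
- vial: bystander standing among the plugs: amber glass vial with white cap, 28 mm across, 46 mm tall, 50 g. Origin: centre of its underside.
- tip_box: bystander beyond the batch: blue pipette-tip box, 80 x 120 x 47 mm (x, y, z). Origin: centre of underside.
- reagent_jar: bystander beyond the batch: jar with red cap, 60 mm across, 58 mm tall. Origin: centre of underside.
- timer: bystander near the robot on the right: white timer, 50 x 65 x 20 mm. Origin: centre of underside.
- marker: bystander near the robot on the left: black and green marker pen lying along its x, from 50 mm behind to 80 mm ahead of its origin, 15 mm high.
- cap_dish: bystander beyond the batch on the left: shallow white dish, 80 mm across, 18 mm high. Origin: centre of underside.
There are look-alikes about, which are no part of the job. What is shaped like the chipped_plug but green or yellow is not meant.

How it is judged (in metres and radians):
At the end, for the whole second after the job is handed in: The three misshapen plugs stand upright (0.15 rad), at rest, in either bay: origin within 73 mm along the bay's x and 44 mm along its y of its centre. Sound plugs upright, within 12 mm of their starts; vial and other loose bystanders within 20 mm of theirs (((x of short_plug in the frame of bay_left between -0.073 and 0.073 m and y of short_plug in the frame of bay_left between -0.044 and 0.044 m) or (x of short_plug in the frame of bay_right between -0.073 and 0.073 m and y of short_plug in the frame of bay_right between -0.044 and 0.044 m)) and angle between each of short_plug, bent_plug, chipped_plug, sound_0, sound_1, sound_2, sound_3's own z axis and vertical below 0.15 rad and linear speed of each of short_plug, bent_plug, chipped_plug, sound_0, sound_1, sound_2, sound_3 below 0.02 m/s and ((x of bent_plug in the frame of bay_left between -0.073 and 0.073 m and y of bent_plug in the frame of bay_left between -0.044 and 0.044 m) or (x of bent_plug in the frame of bay_right between -0.073 and 0.073 m and y of bent_plug in the frame of bay_right between -0.044 and 0.044 m)) and ((x of chipped_plug in the frame of bay_left between -0.073 and 0.073 m and y of chipped_plug in the frame of bay_left between -0.044 and 0.044 m) or (x of chipped_plug in the frame of bay_right between -0.073 and 0.073 m and y of chipped_plug in the frame of bay_right between -0.044 and 0.044 m)) and distance of each of sound_0, sound_1, sound_2, sound_3 from where it was at the start of the episode below 0.012 m and distance of each of vial, tip_box, reagent_jar, timer, marker, cap_dish from where it was at the start of the episode below 0.02 m); the robot touches nothing.
It fails at once if a misshapen plug is lifted more than 8 mm off the bench (height (world z) of any of short_plug, bent_plug, chipped_plug above 0.008 m).
It fails at once if a misshapen plug is tipped over (more than 0.5 rad) (angle between any of short_plug, bent_plug, chipped_plug's own z axis and vertical above 0.5 rad).
It fails at once if a misshapen plug is gripped hard or rammed (fingers press it with more than 12 N) (contact force between the fingers and short_plug above 12 N or contact force between the fingers and bent_plug above 12 N or contact force between the fingers and chipped_plug above 12 N).
It fails at once if a sound plug is shifted more than 12 mm or tipped more than 0.4 rad (distance of any of sound_0, sound_1, sound_2, sound_3 from where it was at the start of the episode above 0.012 m or angle between any of sound_0, sound_1, sound_2, sound_3's own z axis and vertical above 0.4 rad).
It fails at once if the vial or another loose bystander is moved more than 20 mm (distance of any of vial, tip_box, reagent_jar, timer, marker, cap_dish from where it was at the start of the episode above 0.02 m).
It also fails if it takes over 67 s, if anything falls off the work surface, if the arm or the gripper's body presses on something with over 40 N, if the wrist force passes 120 N, or if a joint passes its speed limit or range.

## Working session

There is one attempt and no reset: what is moved stays moved. The work goes in short steps, Python scripts to look and compute and a shell command to move; the robot and the scene stay as the last step left them, time stands still between calls to the robot, and variables do not carry over. Pictures are saved under pics/ and viewed, about 8 in all and at most 12, crops included, and the job is handed in when it is done.

```bash
mkdir -p pics; ls; cat > h.py <<'E'
import numpy as np, cv2
from workcell import bot
from scipy.spatial.transform import Rotation as R
def rot(o):
    o=np.array(o,float)
    return o if o.shape==(3,3) else R.from_euler('xyz',o,degrees=True).as_matrix()
def ground(c,u,v,z=0.,fish=False):
    K=np.array(c['mtx']);x=(u-K[0,2])/K[0,0];y=(v-K[1,2])/K[1,1]
    if fish:
        r=np.hypot(x,y);s=np.sin(r)/max(r,1e-9);d=np.array([x*s,y*s,np.cos(r)])
    else: d=np.array([x,y,1.])
    d=rot(c['orientation'])@d;o=np.array(c['origin']);return o+d*(z-o[2])/d[2]
def save(c,n): cv2.imwrite('pics/'+n,cv2.cvtColor(c['frame'],cv2.COLOR_RGB2BGR))
E
python3 - <<'E'
from h import *
np.set_printoptions(precision=4,suppress=True)
for n in('scene','side','wrist'):
    c=bot.camera(n);save(c,n+'0.png');print(n,np.array(c['mtx']).tolist(),c['origin'],c['orientation'])
    if n!='wrist':
        for t in('sound_0','short_plug','bent_plug','chipped_plug','bay_left','bay_right','vial','tip_box','timer','marker'):
            for r in bot.search_frame(c,t):
                b=np.array(r['box']);print(n,t,round(r['confidence'],2),b.round(),ground(c,(b[0]+b[2])/2,b[3],0)[:2])
print({k:np.array(v) for k,v in bot.get_obs().items()})
E
```

```text
pics
scene [[393.3568034704809, 0.0, 284.07019103038004], [0.0, 393.3568034704809, 207.97373716507775], [0.0, 0.0, 1.0]] [0.9232 0.5974 0.6313] [-130.5453    1.2452  146.1748]
scene sound_0 0.77 [266. 150. 284. 175.] [ 0.4675 -0.1527]
scene sound_0 0.65 [298. 223. 319. 242.] [0.544  0.1042]
scene sound_0 0.58 [358. 216. 379. 247.] [0.4458 0.1937]
scene sound_0 0.57 [198. 183. 218. 211.] [ 0.6823 -0.1216]
scene short_plug 0.59 [297. 225. 320. 242.] [0.5449 0.1069]
scene short_plug 0.26 [284. 269. 298. 289.] [0.6505 0.1911]
scene bent_plug 0.83 [299. 186. 319. 207.] [0.4729 0.0099]
scene bent_plug 0.49 [199. 255. 227. 296.] [0.7868 0.1177]
scene chipped_plug 0.82 [148. 159. 170. 181.] [ 0.7384 -0.3139]
scene chipped_plug 0.74 [317. 154. 333. 178.] [ 0.365  -0.0614]
scene chipped_plug 0.68 [238. 217. 260. 248.] [0.6628 0.0439]
scene chipped_plug 0.63 [171. 165. 188. 189.] [ 0.7055 -0.2475]
scene chipped_plug 0.58 [197. 255. 230. 294.] [0.7832 0.1147]
scene bay_left 0.78 [315. 266. 452. 382.] [0.6335 0.4303]
scene bay_left 0.4 [197. 184. 219. 213.] [ 0.6856 -0.1166]
scene bay_right 0.97 
[... 1417 characters left out ...]
 ]
side timer 0.63 [342. 171. 362. 189.] [ 0.3097 -0.1892]
wrist [[325.19226210127806, 0.0, 281.5778942113237], [0.0, 325.19226210127806, 208.14130812524309], [0.0, 0.0, 1.0]] [ 0.2061 -0.516   0.3729] [161.2872   0.0298 -76.7487]
{'time': array(1.15), 'q': array([-76.7195,   4.9773,  10.0792,  95.0994,  -0.0007,  89.9999]), 'qd': array([-0.0736, -0.0367,  0.0042, -0.1304, -0.0331, -0.0539]), 'joint_efforts': array([  0.001 , -52.0115,  46.4861,   0.0021,  -0.0001,  -0.    ]), 'ee_pos': array([ 0.1263, -0.5353,  0.2313]), 'tcp_rot': array([-90.0007,  -0.0025, -76.7194]), 'wrist_force': array([-0.125 , -0.3273,  0.1812]), 'torque': array([ 0.0479, -0.0083,  0.0077]), 'opening': array(0.0858)}
```

```bash
python3 - <<'E'
import cv2
a=cv2.imread('pics/scene0.png')[120:390,130:460];b=cv2.imread('pics/side0.png')[130:380,160:380]
cv2.imwrite('pics/a.png',cv2.resize(a,(733,600),interpolation=cv2.INTER_CUBIC))
cv2.imwrite('pics/b.png',cv2.resize(b,(528,600),interpolation=cv2.INTER_CUBIC))
E
```

```text
(no output)
```

View pics/a.png

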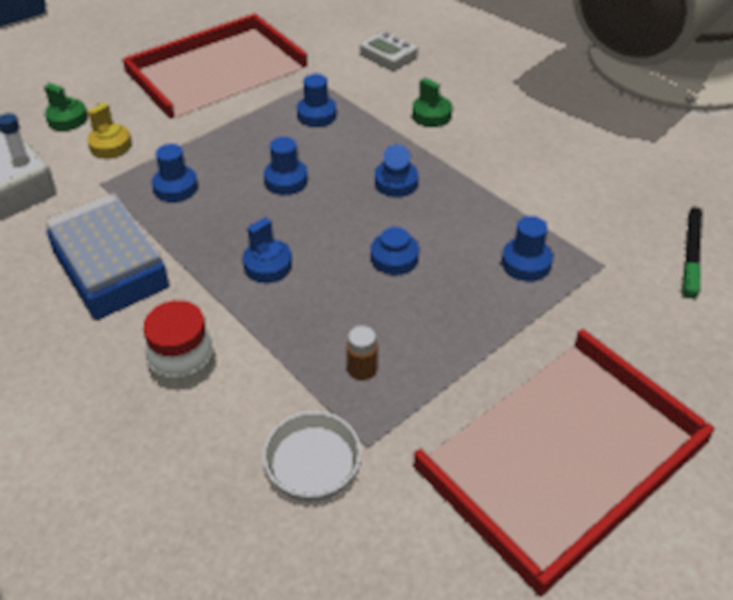

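View pics/b.png

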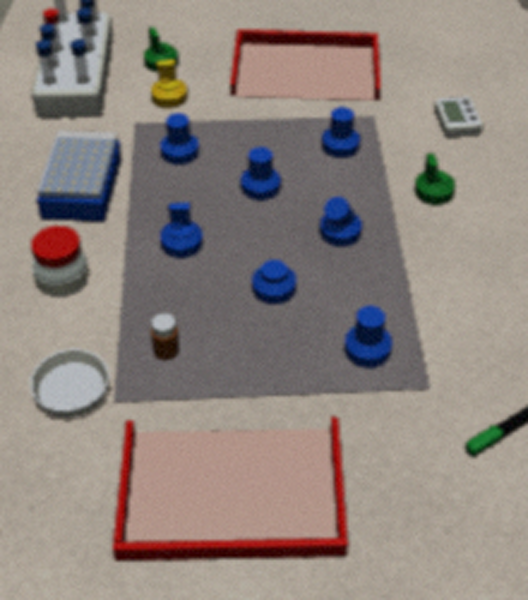

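```bash
cat >> h.py <<'E'
from scipy.optimize import minimize
def proj(c,P):
    p=(np.asarray(P)-np.array(c['origin']))@rot(c['orientation']);p=p[:,:2]/p[:,2:]
    K=np.array(c['mtx']);return p*[K[0,0],K[1,1]]+K[:2,2]
def blobs(c,amin=60):
    h=cv2.cvtColor(c['frame'],cv2.COLOR_RGB2HSV)
    m=((h[...,0]>105)&(h[...,0]<125)&(h[...,1]>150)&(h[...,2]>50)).astype(np.uint8)
    n,l,s,ce=cv2.connectedComponentsWithStats(m)
    return [(l==i) for i in range(1,n) if amin<s[i,4]<900]
T=np.linspace(0,2*np.pi,40,endpoint=False)
FOOT=np.array([[.025*np.cos(t),.025*np.sin(t),z] for t in T for z in(0,.016)])
def foot(c,m):
    v,u=np.nonzero(m);k=v>v.max()-11;obs=np.array([u[k].min(),u[k].max()+1,v.max()+1])-.5
    def f(p):
        q=proj(c,FOOT+[p[0],p[1],0]);return np.sum((np.array([q[:,0].min(),q[:,0].max(),q[:,1].max()])-obs)**2)
    g=ground(c,(u[k].min()+u[k].max())/2,v.max()-4)
    r=minimize(f,g[:2],method='Nelder-Mead',options=dict(xatol=1e-5,fatol=1e-4));return r.x,r.fun,(u.mean(),v.mean(),m.sum())
def plugs(c):
    for m in blobs(c):
        x,f,p=foot(c,m);print('plug',x.round(4),round(f,1),np.round(p))
E
python3 - <<'E'
from h import *
np.set_printoptions(precision=4,suppress=True)
for n in('scene','side'):
    c=bot.camera(n);print(n);plugs(c)
    h=cv2.cvtColor(c['frame'],cv2.COLOR_RGB2HSV)
    m=(((h[...,0]<12)|(h[...,0]>172))&(h[...,1]>40)&(h[...,1]<120)&(h[...,2]>130)).astype(np.uint8)
    m=cv2.morphologyEx(m,cv2.MORPH_OPEN,np.ones((3,3)))
    k,l,s,ce=cv2.connectedComponentsWithStats(m)
    for i in range(1,k):
        if s[i,4]>400:
            ct=cv2.findContours((l==i).astype(np.uint8),0,1)[0][0];a=cv2.approxPolyDP(cv2.convexHull(ct),3,True)[:,0]
            print('pink',s[i,4],[(tuple(map(int,q)),ground(c,*q)[:2]) for q in a])
    b=[]
    m=cv2.imread(f'pics/{n}0.png')
    for t in ('vial',):
        b=np.array(bot.search_frame(c,t)[0]['box']);print(t,b)
E
```

```text
scene
plug [-1.3624 -0.8187] 94.7 [481.   5. 208.]
plug [ 0.7322 -0.7215] 267.7 [120. 111. 600.]
plug [ 0.4632 -0.1732] 0.8 [272. 166. 278.]
plug [ 0.56   -0.0868] 0.7 [258. 195. 341.]
plug [ 0.6702 -0.1463] 2.1 [208. 199. 347.]
plug [ 0.4598 -0.0112] 0.6 [308. 198. 313.]
plug [0.6455 0.0208] 1.4 [249. 234. 413.]
plug [0.4298 0.1683] 1.0 [367. 233. 448.]
plug [0.5333 0.0844] 0.7 [307. 233. 338.]
plug [ 0.792  -0.0233] 14.0 [183. 249. 479.]
pink 1438 [((264, 149), array([ 0.4214, -0.2844])), ((212, 171), array([ 0.5997, -0.2718])), ((195, 153), array([ 0.6002, -0.386 ])), ((240, 134), array([ 0.4367, -0.4051]))]
pink 5967 [((389, 277), array([0.4696, 0.2793])), ((438, 318), array([0.4657, 0.3996])), ((373, 375), array([0.6393, 0.4114])), ((324, 323), array([0.6447, 0.2887]))]
vial [284.2 268.3 298.1 288.6]
side
plug [ 0.732  -0.7478] 254.9 [240.  96. 373.]
plug [ 0.4656 -0.1768] 0.9 [302. 185. 172.]
plug [ 0.674  -0.1486] 1.3 [234. 188. 184.]
plug [ 0.7866 -0.0322] 58.4 [192. 213. 241.]
plug [ 0.5633 -0.0867] 0.4 [268. 203. 210.]
plug [ 0.4645 -0.013 ] 1.9 [301. 222. 220.]
plug [0.6493 0.0189] 0.8 [235. 227. 232.]
plug [0.5377 0.0832] 0.3 [274. 247. 230.]
plug [0.4327 0.168 ] 0.8 [313. 270. 312.]
pink 1234 [((261, 149), array([ 0.6117, -0.3939])), ((314, 150), array([ 0.4265, -0.4004])), ((315, 171), array([ 0.4239, -0.2766])), ((259, 169), array([ 0.6083, -0.2753]))]
pink 3808 [((297, 310), array([0.47  , 0.2781])), ((299, 353), array([0.4631, 0.39  ])), ((213, 355), array([0.6474, 0.4059])), ((217, 310), array([0.6574, 0.2897]))]
vial [224.2 264.2 239.7 276.2]
```

Scene view (enlarged crop): of the blue plugs on the mat, full stems stand at crop px (316,100), (175,172), (285,165) and (528,248), so those four are sound. The misfits are:
- **Short:** (395,250), a stub stem.
- **Bent:** (397,172), a leaning stem.
- **Chipped:** (267,250), a thin sliver of stem. The green plugs at (65,107) and (431,103) and the yellow one at (108,130) have the same shape, but the wrong colour, and stand off the mat.

The side view agrees. I'll push all three to the left bay, starting with the short one.

```bash
python3 -m inch '[[[-465,111,530],[0,-1.339,0],36],[[-465,111,530],[0,-1.339,0],36],[[-465,111,530],[0,-1.339,0],36],[[-465,111,530],[0,-1.339,0],36],[[-465,111,530],[0,-1.339,0],36],[[-465,111,530],[0,-1.339,0],36],[[-465,111,530],[0,-1.339,0],36],[[-465,111,530],[0,-1.339,0],36],[[-465,111,530],[0,-1.339,0],36],[[-465,111,530],[0,-1.339,0],36],[[-465,111,530],[0,-1.339,0],36],[[-465,111,530],[0,-1.339,0],36],[[-465,111,530],[0,-1.339,0],36],[[-465,111,530],[0,-1.339,0],36],[[-465,111,530],[0,-1.339,0],36],[[-465,111,530],[0,-1.339,0],36],[[-465,111,530],[0,-1.339,0],36],[[-465,111,530],[0,-1.339,0],36],[[-465,111,530],[0,-1.339,0],36]]' 20; python3 - <<'E'
from h import *
c=bot.camera('wrist');cv2.imwrite('pics/w1.png',cv2.cvtColor(c['frame'],cv2.COLOR_RGB2BGR));print(c['origin'],c['orientation'],bot.get_obs()['opening'])
print(ground(c,280,200,0,True))
E
```

```text
time: 3.25
ee_pos: [0.5351, 0.0378, 0.1209]
tcp_rot: [-90.0, -0.0, -0.1]
wrist_force: [-0.2, -0.6, 0.1]
opening: 0.0361
[0.53428184 0.12088003 0.26254189] [ 1.61296336e+02 -6.49280298e-02 -1.27720107e-01] 0.03604709186612138
[0.53306352 0.03926491 0.        ]
```

View pics/w1.png

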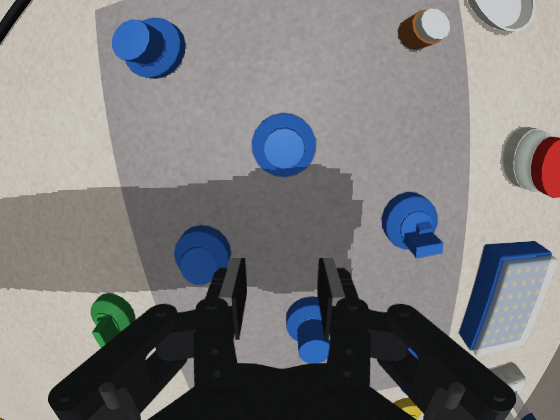

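Wrist view: short foot at (284,145), chipped at (410,220) and bent at (203,254). I'll check these against the map.

```bash
python3 - <<'E'
from h import *
c=bot.camera('wrist')
for n,u,v,z in(('short',284,144,.016),('chip',410,219,.016),('bent',203,253,.016),('vialbase',415,36,.01),('s3',154,48,.016)):print(n,ground(c,u,v,z,True).round(4))
E
python3 -m inch '[[[0,40,0],[0,0,0],36],[[0,80,0],[0,0,0],36],[[0,100,0],[0,0,0],36],[[0,112,0],[0,0,0],36],[[0,116,0],[0,0,0],36],[[0,116,0],[0,0,0],36]]'
```

```text
short [0.5364 0.089  0.016 ]
chip [0.6443 0.0275 0.016 ]
bent [ 0.4666 -0.0031  0.016 ]
vialbase [0.6415 0.1807 0.01  ]
s3 [0.4357 0.169  0.016 ]
time: 3.95
ee_pos: [0.5356, 0.038, 0.0053]
tcp_rot: [-90.0, -0.1, -0.1]
wrist_force: [-0.1, 0.1, 1.1]
opening: 0.0359
```

```bash
python3 -m inch '[[[0,0,6],[0,0,0],36],[[0,0,12],[0,0,0],36],[[0,0,17],[0,0,0],36],[[0,0,22],[0,0,0],36],[[0,0,27],[0,0,0],36],[[1,0,34],[0,0,0],36],[[3,0,44],[0,0,0],36],[[5,0,56],[0,0,0],36],[[8,0,68],[0,0,0],36],[[11,0,80],[0,0,0],36],[[14,0,92],[0,0,0],36],[[17,0,104],[0,0,0],36],[[20,0,116],[0,0,0],36],[[23,0,128],[0,0,0],36],[[26,0,139],[0,0,0],36],[[28,0,148],[0,0,0],36],[[30,0,154],[0,0,0],36],[[30,0,156],[0,0,0],36]]'
python3 - <<'E'
from h import *
c=bot.camera('side');plugs(c);w=bot.camera('wrist');cv2.imwrite('pics/w2.png',cv2.cvtColor(w['frame'],cv2.COLOR_RGB2BGR))
E
```

```text
time: 5.75
ee_pos: [0.5661, 0.1945, 0.0053]
tcp_rot: [-90.0, -0.1, -0.1]
wrist_force: [0.0, -1.8, 2.1]
opening: 0.0361
plug [ 0.7813 -0.7483] 0.1 [227.  94. 107.]
plug [ 0.4656 -0.1768] 0.9 [302. 186. 200.]
plug [ 0.7866 -0.0322] 58.4 [192. 214. 275.]
plug [ 0.4645 -0.013 ] 1.9 [301. 222. 235.]
plug [0.6507 0.0189] 2.6 [234. 227. 235.]
plug [0.4327 0.168 ] 0.8 [313. 271. 339.]
plug [0.5656 0.2196] 0.2 [258. 286. 298.]
```

View pics/w2.png

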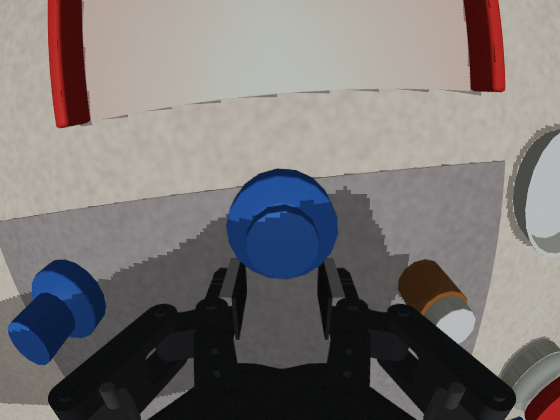

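Short plug sits cradled at wrist px (282,222), with the bay mouth ahead at rows 90–125 and the vial clear on the right. I'll carry on into the bay.

```bash
python3 -m inch '[[[1,0,6],[0,0,0],36],[[3,0,16],[0,0,0],36],[[5,0,28],[0,0,0],36],[[8,0,40],[0,0,0],36],[[10,0,52],[0,0,0],36],[[13,0,64],[0,0,0],36],[[15,0,76],[0,0,0],36],[[18,0,88],[0,0,0],36],[[20,0,100],[0,0,0],36],[[23,0,112],[0,0,0],36],[[25,0,124],[0,0,0],36],[[28,0,135],[0,0,0],36],[[30,0,144],[0,0,0],36],[[31,0,150],[0,0,0],36],[[32,0,154],[0,0,0],36],[[32,0,154],[0,0,0],36]]'
python3 - <<'E'
from h import *
c=bot.camera('side');plugs(c);w=bot.camera('wrist');cv2.imwrite('pics/w3.png',cv2.cvtColor(w['frame'],cv2.COLOR_RGB2BGR))
E
```

```text
time: 7.45
ee_pos: [0.5982, 0.3486, 0.0053]
tcp_rot: [-90.0, -0.1, -0.1]
wrist_force: [-0.3, 0.0, -0.3]
opening: 0.036
plug [ 0.732  -0.7478] 254.9 [240.  96. 395.]
plug [ 0.4656 -0.1768] 0.9 [302. 186. 195.]
plug [ 0.5603 -0.0871] 4.2 [270. 208.  81.]
plug [ 0.7991 -0.0364] 3.9 [186. 216. 172.]
plug [ 0.4631 -0.013 ] 0.4 [301. 222. 240.]
plug [0.4327 0.168 ] 0.8 [313. 271. 332.]
plug [0.599  0.3743] 2.7 [237. 342. 373.]
```

View pics/w3.png

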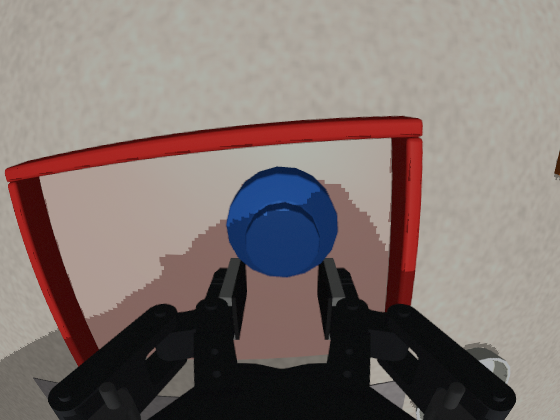

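Short plug is in the bay at wrist px (282,222), well clear of the walls. Next is the bent plug, with the tool yawed −10°.

```bash
python3 -m inch '[[[0,0,-15],[0,0,0],36],[[0,0,-40],[0,0,0],36],[[0,-30,-50],[0,0,0],36],[[0,-75,-55],[0,0,0],36],[[-20,-100,-90],[0,0.1745,0],36],[[-40,-100,-135],[0,0.1745,0],36],[[-55,-100,-180],[0,0.1745,0],36],[[-70,-100,-225],[0,0.1745,0],36],[[-85,-100,-270],[0,0.1745,0],36],[[-105,-100,-315],[0,0.1745,0],36],[[-125,-100,-355],[0,0.1745,0],36],[[-140,-100,-390],[0,0.1745,0],36],[[-143,-90,-407],[0,0.1745,0],36],[[-143,-50,-407],[0,0.1745,0],36],[[-143,-20,-407],[0,0.1745,0],36],[[-143,-4,-407],[0,0.1745,0],36],[[-143,0,-407],[0,0.1745,0],36],[[-143,0,-407],[0,0.1745,0],36]]'
python3 - <<'E'
from h import *
w=bot.camera('wrist');cv2.imwrite('pics/w4.png',cv2.cvtColor(w['frame'],cv2.COLOR_RGB2BGR))
E
```

```text
time: 9.35
ee_pos: [0.4539, -0.0592, 0.005]
tcp_rot: [-90.0, -0.1, -10.1]
wrist_force: [0.3, 0.3, 1.5]
opening: 0.036
```

View pics/w4.png

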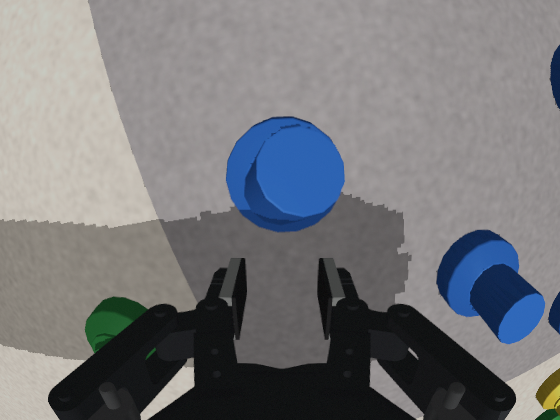

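Bent plug is centred between the fingers at wrist px (285,173); its stem leans to the right, away from them. I'll push it.

```bash
python3 -m inch '[[[0,0,7],[0,0,0],36],[[0,0,13],[0,0,0],36],[[0,0,18],[0,0,0],36],[[0,0,23],[0,0,0],36],[[0,0,28],[0,0,0],36],[[1,0,34],[0,0,0],36],[[3,0,44],[0,0,0],36],[[6,0,56],[0,0,0],36],[[9,0,68],[0,0,0],36],[[12,0,80],[0,0,0],36],[[15,0,92],[0,0,0],36],[[18,0,104],[0,0,0],36],[[21,0,116],[0,0,0],36],[[24,0,128],[0,0,0],36],[[27,0,140],[0,0,0],36],[[29,0,149],[0,0,0],36],[[29,0,153],[0,0,0],36],[[29,0,153],[0,0,0],36]]'
python3 - <<'E'
from h import *
c=bot.camera('side');plugs(c);c=bot.camera('scene');plugs(c)
E
```

```text
time: 11.2
ee_pos: [0.5101, 0.087, 0.0059]
tcp_rot: [-89.9, -0.1, -10.1]
wrist_force: [-0.7, -0.3, -0.1]
opening: 0.036
plug [ 0.734  -0.7474] 277.9 [240.  96. 390.]
plug [ 0.674  -0.1486] 1.3 [234. 188. 205.]
plug [ 0.7866 -0.0322] 58.4 [192. 214. 272.]
plug [ 0.5721 -0.0867] 23.9 [266. 202. 140.]
plug [0.6493 0.0189] 0.8 [235. 227. 256.]
plug [0.5151 0.11  ] 0.6 [281. 254. 288.]
plug [0.4327 0.168 ] 0.8 [313. 271. 329.]
plug [0.599  0.3743] 2.7 [237. 342. 367.]
plug [-1.3624 -0.8187] 94.7 [481.   5. 204.]
plug [ 0.7395 -0.6784] 195.3 [120. 113. 707.]
plug [ 0.4632 -0.1732] 0.8 [272. 166. 278.]
plug [ 0.56   -0.0868] 0.7 [258. 195. 343.]
plug [ 0.6702 -0.1463] 2.1 [208. 199. 345.]
plug [0.6455 0.0208] 1.4 [249. 234. 414.]
plug [0.4298 0.1683] 1.0 [367. 233. 446.]
plug [0.5131 0.1136] 1.3 [322. 235. 408.]
plug [ 0.792  -0.0233] 14.0 [183. 249. 480.]
plug [0.5957 0.3759] 6.7 [378. 344. 660.]
```

```bash
python3 -m inch '[[[-1,0,6],[0,0,0],36],[[-3,0,16],[0,0,0],36],[[-5,0,28],[0,0,0],36],[[-7,0,42],[0,0,0],36],[[-10,0,56],[0,0,0],36],[[-12,0,70],[0,0,0],36],[[-15,0,84],[0,0,0],36],[[-17,0,98],[0,0,0],36],[[-20,0,112],[0,0,0],36],[[-22,0,126],[0,0,0],36],[[-25,0,140],[0,0,0],36],[[-27,0,154],[0,0,0],36],[[-30,0,168],[0,0,0],36],[[-32,0,182],[0,0,0],36],[[-35,0,196],[0,0,0],36],[[-37,0,210],[0,0,0],36],[[-40,0,224],[0,0,0],36],[[-42,0,238],[0,0,0],36],[[-44,0,248],[0,0,0],36],[[-45,0,254],[0,0,0],36]]'
python3 - <<'E'
from h import *
c=bot.camera('side');plugs(c)
w=bot.camera('wrist');cv2.imwrite('pics/w5.png',cv2.cvtColor(w['frame'],cv2.COLOR_RGB2BGR))
E
```

```text
time: 13.3
ee_pos: [0.5099, 0.3454, 0.0059]
tcp_rot: [-90.0, -0.1, -10.1]
wrist_force: [-0.3, -1.0, 0.1]
opening: 0.0363
plug [ 0.733 -0.739] 276.8 [240.  96. 398.]
plug [ 0.674  -0.1486] 1.3 [234. 188. 211.]
plug [ 0.7866 -0.0322] 58.4 [192. 214. 280.]
plug [0.6493 0.0189] 0.8 [235. 227. 256.]
plug [0.4327 0.168 ] 0.8 [313. 271. 344.]
plug [0.5153 0.3692] 4.4 [275. 342. 381.]
plug [0.599  0.3743] 2.7 [237. 342. 368.]
```

View pics/w5.png

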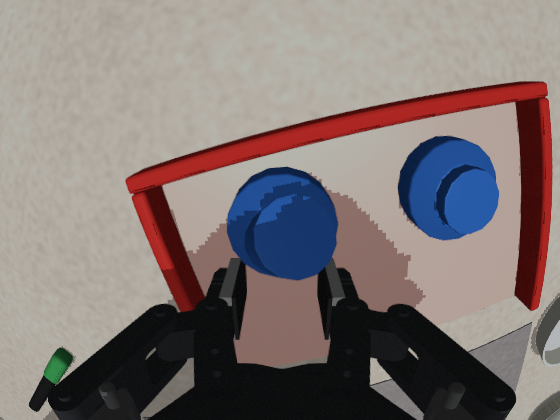

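Bent plug is in the bay at wrist px (283,223), with the short one at (447,187). Next is the chipped plug, with the tool yawed +20°.

```bash
python3 -m inch '[[[2,0,-15],[0,0,0],36],[[7,0,-40],[0,0,0],36],[[9,-30,-50],[0,0,0],36],[[9,-75,-55],[0,0,0],36],[[40,-100,-85],[0,-0.15,0],36],[[67,-100,-125],[0,-0.3,0],36],[[94,-100,-160],[0,-0.45,0],36],[[121,-100,-195],[0,-0.525,0],36],[[148,-100,-235],[0,-0.525,0],36],[[175,-100,-275],[0,-0.525,0],36],[[202,-100,-315],[0,-0.525,0],36],[[216,-100,-337],[0,-0.525,0],36],[[216,-90,-337],[0,-0.525,0],36],[[216,-50,-337],[0,-0.525,0],36],[[216,-20,-337],[0,-0.525,0],36],[[216,-4,-337],[0,-0.525,0],36],[[216,0,-337],[0,-0.525,0],36],[[216,0,-337],[0,-0.525,0],36]]'
python3 - <<'E'
from h import *
w=bot.camera('wrist');cv2.imwrite('pics/w6.png',cv2.cvtColor(w['frame'],cv2.COLOR_RGB2BGR))
E
```

```text
time: 15.2
ee_pos: [0.6636, -0.0242, 0.0064]
tcp_rot: [-90.0, -0.1, 20.0]
wrist_force: [0.1, 0.3, 0.2]
opening: 0.0359
```

View pics/w6.png

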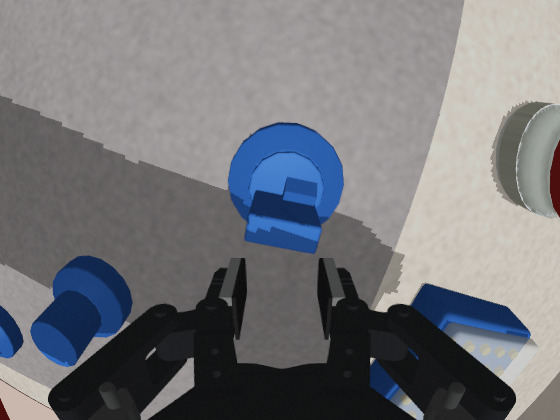

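Chipped plug is centred at wrist px (286,178), with its sliver facing the fingers but inside the 36 mm gap. I'll push it.

```bash
python3 -m inch '[[[0,0,7],[0,0,0],36],[[0,0,13],[0,0,0],36],[[0,0,18],[0,0,0],36],[[0,0,23],[0,0,0],36],[[0,0,27],[0,0,0],36],[[-2,0,32],[0,0,0],36],[[-5,0,41],[0,0,0],36],[[-9,0,52],[0,0,0],36],[[-13,0,63],[0,0,0],36],[[-18,0,74],[0,0,0],36],[[-22,0,85],[0,0,0],36],[[-27,0,96],[0,0,0],36],[[-31,0,107],[0,0,0],36],[[-35,0,118],[0,0,0],36],[[-39,0,129],[0,0,0],36],[[-43,0,139],[0,0,0],36],[[-46,0,146],[0,0,0],36],[[-47,0,149],[0,0,0],36],[[-47,0,149],[0,0,0],36]]'
python3 - <<'E'
from h import *
c=bot.camera('side');plugs(c);c=bot.camera('scene');plugs(c)
w=bot.camera('wrist');cv2.imwrite('pics/w7.png',cv2.cvtColor(w['frame'],cv2.COLOR_RGB2BGR))
E
```

```text
time: 17.15
ee_pos: [0.5686, 0.1001, 0.0069]
tcp_rot: [-90.0, -0.2, 20.1]
wrist_force: [-0.8, 0.2, 0.3]
opening: 0.0362
plug [ 0.7854 -0.7484] 1.2 [227.  95. 115.]
plug [ 0.4656 -0.1768] 0.9 [302. 186. 199.]
plug [ 0.6724 -0.1486] 0.2 [234. 188. 211.]
plug [ 0.7866 -0.0322] 58.4 [192. 214. 277.]
plug [0.5599 0.1232] 0.0 [264. 256. 305.]
plug [0.4327 0.168 ] 0.8 [313. 271. 337.]
plug [0.5163 0.3693] 1.9 [275. 342. 377.]
plug [0.599  0.3743] 2.7 [237. 342. 369.]
plug [-1.3639 -0.8166] 108.9 [481.   5. 209.]
plug [ 0.7457 -0.6452] 90.4 [121. 113. 734.]
plug [ 0.4653 -0.175 ] 5.5 [271. 166. 250.]
plug [ 0.8388 -0.403 ] 23.6 [111. 178.  70.]
plug [ 0.56   -0.0868] 0.7 [258. 195. 341.]
plug [ 0.6702 -0.1463] 2.1 [208. 199. 346.]
plug [0.4298 0.1683] 1.0 [367. 233. 447.]
plug [ 0.7929 -0.0239] 19.7 [183. 249. 480.]
plug [0.5573 0.1261] 0.7 [309. 245. 440.]
plug [0.5115 0.3738] 4.4 [411. 318. 629.]
plug [0.5957 0.3759] 6.7 [378. 344. 660.]
```

View pics/w7.png

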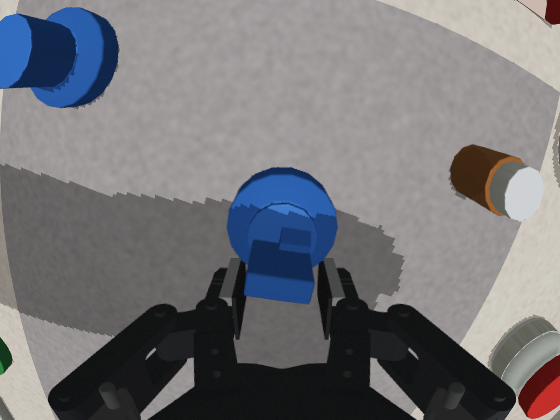

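Chipped plug is well cradled at wrist px (283,222), and the vial at (495,180) is clear. I'll push straight +y into the bay.

```bash
python3 -m inch '[[[2,0,5],[0,0,0],36],[[5,0,14],[0,0,0],36],[[9,0,25],[0,0,0],36],[[13,0,36],[0,0,0],36],[[17,0,48],[0,0,0],36],[[21,0,60],[0,0,0],36],[[25,0,72],[0,0,0],36],[[30,0,84],[0,0,0],36],[[34,0,96],[0,0,0],36],[[38,0,108],[0,0,0],36],[[42,0,120],[0,0,0],36],[[47,0,132],[0,0,0],36],[[51,0,144],[0,0,0],36],[[55,0,156],[0,0,0],36],[[59,0,168],[0,0,0],36],[[63,0,178],[0,0,0],36],[[66,0,187],[0,0,0],36],[[67,0,191],[0,0,0],36],[[67,0,191],[0,0,0],36]]'
python3 - <<'E'
from h import *
c=bot.camera('side');plugs(c)
E
```

```text
time: 19.2
ee_pos: [0.5662, 0.3025, 0.0068]
tcp_rot: [-90.0, -0.1, 20.1]
wrist_force: [-1.2, -0.1, -0.2]
opening: 0.0358
plug [ 0.734  -0.7474] 277.9 [240.  96. 398.]
plug [ 0.4656 -0.1768] 0.9 [302. 187. 165.]
plug [ 0.7866 -0.0322] 58.4 [192. 214. 279.]
plug [0.4327 0.168 ] 0.8 [313. 271. 334.]
plug [0.5163 0.3693] 1.9 [266. 332. 780.]
plug [0.599  0.3743] 2.7 [237. 342. 369.]
```

Now I'll back off straight in −y, lift and check.

```bash
python3 -m inch '[[[-5,0,-14],[0,0,0],36],[[-14,0,-37],[0,0,0],36],[[-17,-30,-48],[0,0,0],36],[[-17,-80,-48],[0,0,0],36],[[-17,-130,-70],[0,0,0],36],[[-17,-150,-110],[0,0,0],36],[[-17,-150,-130],[0,0,0],36],[[-17,-150,-130],[0,0,0],36]]'
python3 - <<'E'
from h import *
c=bot.camera('side');plugs(c);s=bot.camera('scene');plugs(s)
a=cv2.resize(s['frame'][120:390,130:460],None,fx=1.2,fy=1.2*1.0);b=cv2.resize(c['frame'][130:380,160:380],(285,324))
cv2.imwrite('pics/end.png',cv2.cvtColor(np.hstack([a,b]),cv2.COLOR_RGB2BGR))
w=bot.camera('wrist')
print([ground(c,*((b:=bot.search_frame(c,'vial')[0]['box'])[0]/2+b[2]/2,b[3]))])
E
```

```text
time: 20.05
ee_pos: [0.5955, 0.1704, 0.158]
tcp_rot: [-90.0, -0.3, 19.8]
wrist_force: [-0.2, -0.0, -0.1]
opening: 0.0359
plug [ 0.4656 -0.1768] 0.9 [302. 186. 196.]
plug [ 0.7866 -0.0322] 58.4 [192. 214. 270.]
plug [0.4327 0.168 ] 0.8 [313. 270. 346.]
plug [0.5163 0.3693] 1.9 [267. 332. 766.]
plug [0.599  0.3743] 2.7 [237. 342. 370.]
plug [-1.3639 -0.8166] 108.9 [481.   5. 208.]
plug [ 0.7446 -0.6832] 123.9 [120. 112. 682.]
plug [ 0.4632 -0.1732] 0.8 [272. 166. 277.]
plug [ 0.56   -0.0868] 0.7 [258. 195. 340.]
plug [ 0.6702 -0.1463] 2.1 [208. 199. 344.]
plug [0.4298 0.1683] 1.0 [367. 233. 450.]
plug [ 0.7929 -0.0239] 19.7 [183. 249. 480.]
plug [0.5544 0.3294] 3.5 [376. 311. 602.]
plug [0.5115 0.3738] 4.4 [411. 318. 631.]
plug [0.5957 0.3759] 6.7 [378. 344. 660.]
[array([0.63667073, 0.19264398, 0.        ])]
```

View pics/end.png

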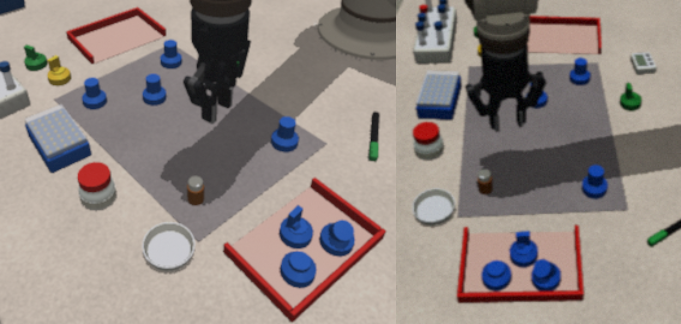

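The final view shows all three misfits standing in the left bay, at scene px (296,228), (337,238) and (298,267). The sound plugs and the vial are where they began, so I'm handing in.

```bash
python3 -c "
from workcell import bot
print(bot.job_done())"
```

```text
the job is handed in; nothing more can be done
None
```

I pushed the short, bent and chipped plugs, one after another, into the left cull bay. I used the two fingertips set 36 mm apart as a cradle low on the foot, then backed the arm off and handed the job in at about 20 s of the 67 s allowed.

- **Misfits:** in the last pictures all three stand upright inside the rails. Short is at about (0.598, 0.375), bent at (0.514, 0.372) and chipped at (0.555, 0.328). The bay centre is about (0.557, 0.349), so each is at least 15 mm inside the limits.
- **Sound plugs:** all four measured where they started to within about 1 mm in the scene camera. The gripper hid two of them in the side view, so those rest on that camera alone.
- **Vial and other bystanders:** the vial measured within 1 mm of its start. I judged the others by eye in the last picture, and they look unmoved.
- **Forces:** the wrist force stayed within about 2 N at every reading, taken at the end of each move. I had no separate finger-force measurement.
- **Disagreement:** before the first push, the wrist camera put the misfits up to 9 mm farther in y than the fixed cameras did. The cradle took up the difference.

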